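# Load a board into the lever-lifted drilling jig

## Task

Set the board in the drilling jig using only pushes of the fingertips. Press the long end of the lever down until the heavy steel leaf has risen past its catch, then let the lever go so that the leaf hangs on the catch; push the board along the base between the rails, fully home against the stop, and push the catch's tab away from the hinge so that the leaf comes down flat on the board. Do not pick anything up, do not touch the leaf itself, and leave the other things on the bench where they are.

Things in the scene. Friction and masses are not known exactly. Their poses are not given: they have to be found in the camera images.
- jig: Fixed drilling jig, plywood base 310x355x12 mm. Origin on the bench under the middle of the leaf's hinge. y: the way the board is pushed in (mouth at -y); x: along the hinge, lever and catch at -x, nearest the robot; z up. Wooden side rails 206 mm apart, 15 mm high, mouths flared, y 0 to -135 mm. The leaf (230 mm along x, nose 85 mm from the hinge) stays under z = 70 mm when down, 105 mm when up.
- stop_face (a point): Middle of the face of the steel stop (180 mm wide, 16 mm high) that the board must meet, under the leaf, 25 mm above the bench; axes as the jig's. With the board home, board_center lies 100 mm from it along the jig's -y.
- lever_pad (a point): Top middle of the rubber paddle (40 mm across, 56 mm long) at the long end of the lever, a straight bar on a fulcrum at jig x -150, y 5, z 53 mm, 200 mm from this point; its short end lies under a pin of the leaf. It turns about the jig's x axis. Paddle 145 mm above the bench at rest, 35 mm fully down, then about 20 mm farther along jig y. Takes 5 to 12 N; let go, it stays down or moves freely.
- catch_tab (a point): Middle of the face to push (the side towards the hinge) of the catch's steel tab, 36 mm wide (jig x), 36 mm high, 7 mm thick, 134 mm above the bench on an upright spring catch beside the leaf's nose, pivoted 110 mm below. Pushed along the jig's -y, away from the hinge, it gives: 25 to 40 mm and 5 to 15 N free a hanging leaf. Let go, it springs back.
- board_center (a point): Centre of the planed board, 202 (its x) x 200 (its y) x 26 mm, 0.5 kg, lying loose on the jig's base before the mouth, within 6 mm and 2 degrees of straight. Its underside is 12 mm above the bench; its rear face (100 mm from the centre along its -y) overhangs the base by 20 to 45 mm. Slides with about 3 N. The leaf, when down, bars its way.
- leaf (a joint): Angle of the heavy steel leaf (2.5 kg, a bar with three drill bushes on it), rad: 0 nose down with no board, 0.10 flat on the board, 0.52 hanging on the catch, 0.62 with the lever fully down. It must pass 0.54 for the catch to spring under it. The hinge is damped: freed, it sinks in about half a second.
- lever (a joint): Lever angle, rad: 0 at rest with the long end up, 0.56 fully pressed; the catch springs in at about 0.48.
- catch (a joint): Catch angle, rad: 0 upright (both at rest and when it holds the leaf), growing as the tab is pushed towards the mouth, at most 0.5; the leaf is freed at about 0.3.
- sanding_block: Bystander: sanding block, 60x97x26 mm, behind the hinge of the jig. Leave alone. Origin at the middle of its underside.
- pencil: Bystander: carpenter's pencil, 174 mm long, on the bench along the robot's side of the jig. Leave alone. Origin at the middle of its underside.
- plane: Bystander: small wooden plane, 52x150x80 mm, on the bench to the right. Leave alone. Origin at the middle of its underside.
- block: Bystander: small sawn wood block, 28 mm cube, behind the hinge of the jig. Leave alone. Origin at the middle of its underside.
- stick: Bystander: stick end, 110 mm long, near the robot to the right. Leave alone. Origin at the middle of its underside.

How it is judged:
On the way, in this order (a step that is already met when the one before it is completed fails the run):
1. the leaf has been raised past its catch by pressing the lever (value of joint leaf above 0.53 rad and contact force between the fingers and lever above 1 N), for 0.05 s.
2. the lever is let go and the leaf hangs on its catch (contact force between the fingers and lever below 0.2 N and value of joint leaf between 0.47 and 0.56 rad and value of joint catch below 0.08 rad), for 0.3 s.
3. the board is home against the stop while the leaf still hangs on the catch (y of board_center in the frame of stop_face above -0.105 m and angle between the y axis of board_center and the y axis of stop_face, either way round below 0.03 rad and value of joint leaf above 0.47 rad), for 0.2 s.
At the end, for the whole second after the job is handed in: The leaf lies flat on the board (angle 0.07 to 0.13 rad, more than 3 N on it), the board is within 5 mm of the stop and square to it within 0.03 rad, and all is at rest (y of board_center in the frame of stop_face above -0.105 m and angle between the y axis of board_center and the y axis of stop_face, either way round below 0.03 rad and value of joint leaf between 0.07 and 0.13 rad and contact force between leaf and board above 3 N and linear speed of board below 0.01 m/s and velocity of joint leaf between -0.05 and 0.05 rad/s); the robot touches nothing.
It fails at once if the robot touches the leaf (over 1 N) (contact force between any of the fingers, the arm and leaf above 1 N).
It fails at once if the board is lifted (over 15 mm) or tipped (z of board_center in the frame of stop_face above 0.015 m or angle between board_center's own z axis and vertical above 0.12 rad).
It fails at once if another thing on the bench is moved by more than 20 mm (distance of any of sanding_block, pencil, plane, block, stick from where it was at the start of the episode above 0.02 m).
It also fails if it takes over 67 s, if anything falls off the work surface, if the arm or the gripper's body presses on something with over 40 N, if the wrist force passes 120 N, or if a joint passes its speed limit or range.

## Robot

A 7-joint arm with a two-finger parallel gripper is mounted at the origin on a cart in front of the work surface, level with it; the furniture and walls round the work are solid. World frame = base frame: x ahead of the robot, y to its left, z up, the work surface at z = 0. Lengths are in m, angles in rad, forces in N, time in s.
With the tool pointing down it reaches from about 0.35 to 0.9 m from the base axis. Payload 19.9 kg.
Tool frame: the origin (TCP) lies between the finger pads; the fingertips stand 22 mm ahead of it and the grasp point (between the pads) lies 3 mm ahead of it; z points along the fingers, x is the direction in which the jaws open and shut, and the axes are right-handed (so a half turn about z gives the same grasp; the last joint's range is limited). The gripper opens to 85 mm and grips with 20 to 120 N. Pads are 22 mm wide; open, the fingers measure 114 mm over their backs; the gripper's body (76 mm by 85 mm) begins 54 mm behind the grasp point. The pads swing forward as they close: fully open they stand 13 mm farther back than shut.
Start: joints at [-1.208, 0.417, -0.01, 1.614, 0.005, 1.111, -0.053], TCP at [0.246, 0.574, 0.253] pointing down, gripper open.
Joint ranges: [-2.81, 2.81], [-0.39, 2.02], [-1.27, 1.25], [0.06, 2.57], [-1.19, 4.33], [0.19, 2], [-2.82, 2.82]. Speed limits (rad/s): [1.89, 1.89, 2.39, 2.39, 3.01, 3.01, 3.01].

## Interface

Orientations are given as a unit quaternion [w, x, y, z].
In Python, from station import bot gives the robot as it stands.
- The arm moves only by the tool servo_tool, never from a script. Its argument "moves" is a list of rows, each a list of 3 entries, a list of its own where there are three numbers: the shift along the tool's x, y, z in mm, then the turn, a rotation vector about the tool's x, y, z in rad, then the finger opening in mm, from 0 to 85.4. A call has 1 to 10 rows; each row is the pose to reach, as a shift and turn from the pose measured when the call began, along the tool's axes at that moment; what a row does not reach only later rows make up. A row lasts 1/10 s, in which the tool goes at most 50 mm and 8.59 degrees, less where a joint would pass 70% of its speed; a pose out of reach is approached as far as the arm can. A call with a gripper value outside its range is refused whole. The fingers move at their own pace and stop on an object; "grip_force" is the grip in N (left out, the last holds). Time passes only in rows, so rows that repeat a pose let the fingers close. It gives the time, the measured TCP pose, the force and the opening at its end, in the units of the state.
- bot.state(): the state, without advancing time (a new reading comes with each control period).
- bot.camera(name): name is "side" or "top"; returns the picture (420x560x3 uint8, red, green, blue); there is no depth.
- bot.camera_model(name): a dict with "fx", "fy", "cx", "cy" (pixels), "position" and "attitude" of the camera in the world. Camera axes: x right, y up, looking along -z (the intrinsics and any distortion apply to the point x, -y, -z); pixel columns grow to the right and rows downward; lengths in m; the calibration is good to about 2 mm. A picture is of the moment at which its call begins. camera_model takes no time and is no camera call.
- bot.sign_off(): hands the job in, once; it reports no verdict.
The state is a dict: "time_s": time; "joints": joint angles; "joint_vel": joint speeds; "joint_efforts": joint torques, N m; "tool_pos": TCP position; "orientation": TCP orientation; "force": force on the tool from outside, world axes, zero at the start; "wrist_torque": the same for the moment, N m; "grip_width": finger opening in m.
Only numpy, scipy, OpenCV 4.12 (cv2) and the standard library are available. Lean on these libraries where they do the work, as an engineer would, in place of code of your own. Each camera call takes 0.05 s, during which the arm holds its last target. There are 200 camera calls.

## Working session

There is one attempt and no reset: what is moved stays moved. The work goes in short steps, Python scripts to look and compute and a tool call to move; the robot and the scene stay as the last step left them, time stands still between calls to the robot, and variables do not carry over. Pictures are saved under pics/ and viewed, about 8 in all and at most 12, crops included, and the job is handed in when it is done.

Besides the shell and the picture viewer there is one more tool, called after "Call:" by a JSON object that holds its "fn" and its "kwargs", one argument or row to a line. servo_tool: Moves the arm, as the interface text tells. Its arguments: {"type":"object","properties":{"moves":{"type":"array","items":{"type":"array"}},"grip_force":{"type":"number"}},"required":["moves"]}

```bash
mkdir -p pics
python3 - <<'E'
from station import bot
import cv2
for n in("top","side"):
    cv2.imwrite(f"pics/{n}0.png",cv2.cvtColor(bot.camera(n),cv2.COLOR_RGB2BGR)); print(n,bot.camera_model(n))
print(bot.state())
E
```

```text
top {'fx': 420.7812591640282, 'fy': 420.7812591640282, 'cx': 278.0626842522981, 'cy': 201.5998401479929, 'position': array([ 0.42057011, -0.08664664,  1.24161017]), 'attitude': array([-0.7020442 , -0.0297166 ,  0.01381168,  0.71137902])}
side {'fx': 536.2369586741781, 'fy': 536.2369586741781, 'cx': 284.6061645651269, 'cy': 208.23680985825058, 'position': array([0.32638046, 1.22605341, 0.83189158]), 'attitude': array([-0.05660266, -0.02572049,  0.50702368,  0.85968691])}
{'time_s': 0.1, 'joints': array([-1.20751503,  0.41794709, -0.01034398,  1.61411741,  0.00470959,
        1.11070331, -0.05299535]), 'joint_vel': array([ 9.80962809e-04, -4.36369565e-04, -4.57272184e-05, -1.52734182e-03,
        9.59791487e-05,  2.34806394e-04, -2.11902042e-03]), 'joint_efforts': array([ 2.78243977e-03, -8.65832090e+01,  6.81403019e-01, -4.35642886e+01,
        1.93103822e-02,  5.01844930e-03,  4.97141127e-05]), 'tool_pos': array([0.24600733, 0.57422815, 0.25270071]), 'orientation': array([ 3.49483048e-04,  8.34795572e-01,  5.50559735e-01, -4.57286532e-04]), 'force': array([ 0.36655545, -0.49669567, -0.76186111]), 'wrist_torque': array([ 0.03244224, -0.00010614,  0.01147648]), 'grip_width': 0.08547108146300687}
```

View pics/top0.png

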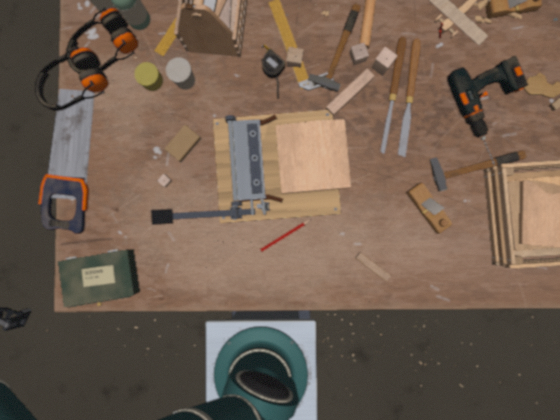

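View pics/side0.png

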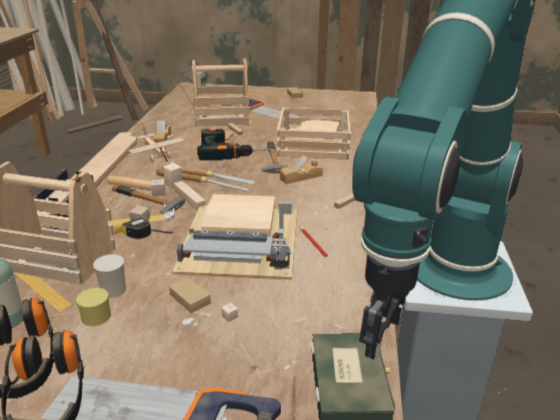

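The top view shows the jig at about cols 215–340, rows 112–220. The paddle is at (162,217), the board at (313,155) and the catch near (270,205). Jig +y points left in the image (world +y). In the side view the catch tab is near (286,210). Next I'll zoom in.

Run:
```python
import cv2
a=cv2.imread("pics/top0.png")[100:235,140:360]; b=cv2.imread("pics/side0.png")[185:285,170:320]
cv2.imwrite("pics/tc.png",cv2.resize(a,(792,486),interpolation=cv2.INTER_CUBIC)) #3.6
cv2.imwrite("pics/sc.png",cv2.resize(b,(780,520),interpolation=cv2.INTER_CUBIC)) #5.2
```

```text
(no output)
```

View pics/tc.png

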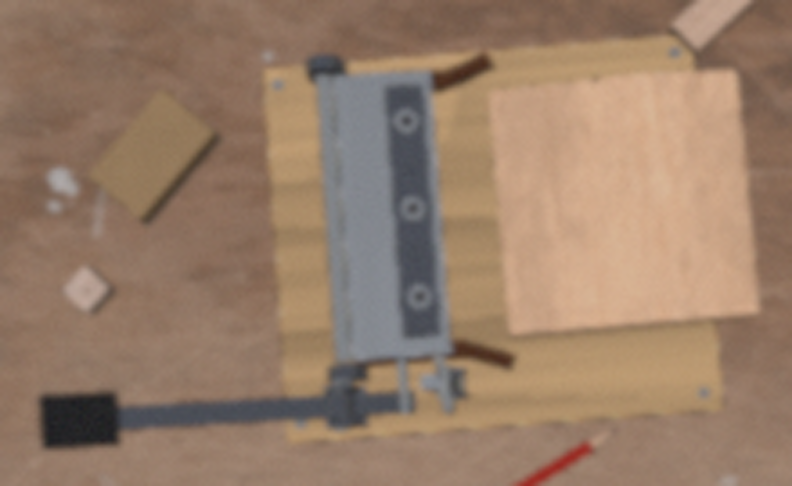

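View pics/sc.png

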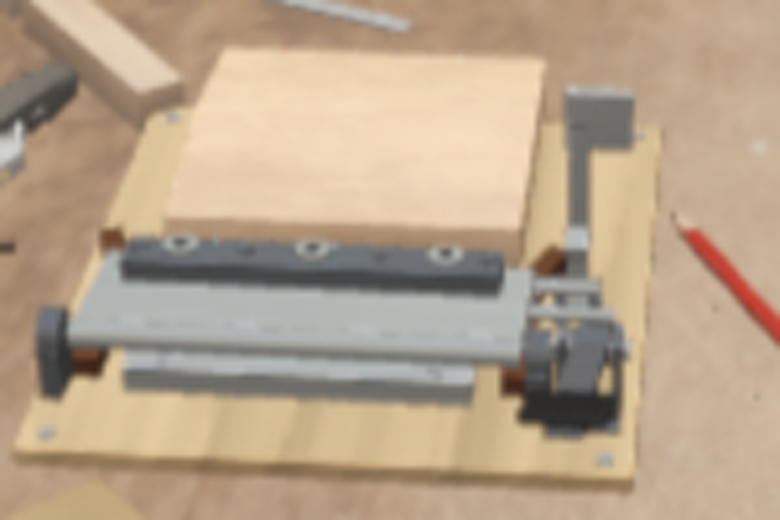

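The enlarged crops are clear. In the top crop the base corners are (264,70), (692,37), (720,408) and (288,440), and the board corners are (489,92), (738,70), (758,312) and (511,332). The paddle is centred at (79,420). In the side crop the tab spans (565,90)–(634,148).

```bash
cat > h.py <<'E'
import numpy as np, cv2
from scipy.spatial.transform import Rotation as R
from station import bot
def rays(n,px):
    m=bot.camera_model(n); q=m["attitude"]; r=R.from_quat([q[1],q[2],q[3],q[0]])
    px=np.atleast_2d(px).astype(float)
    d=np.c_[(px[:,0]-m["cx"])/m["fx"],-(px[:,1]-m["cy"])/m["fy"],-np.ones(len(px))]
    return np.array(m["position"]),r.apply(d)
def onz(n,px,z):
    p,d=rays(n,px); return p+d*((z-p[2])/d[:,2])[:,None]
T=lambda a:np.array(a)/3.6+[140,100]
S=lambda a:np.array(a)/5.2+[170,185]
def tri(a,b):
    p,d=rays("top",a);q,e=rays("side",b);d,e=d[0],e[0]
    s=np.linalg.lstsq(np.c_[d,-e],q-p,rcond=None)[0]
    u,v=p+d*s[0],q+e*s[1]; return (u+v)/2,np.linalg.norm(u-v)
E
python3 - <<'E'
from h import *
np.set_printoptions(precision=4,suppress=True)
B=onz("top",T([(264,70),(692,37),(720,408),(288,440)]),.012);print(B)
for a,b in((0,1),(3,2),(3,0),(2,1)):
    v=B[b]-B[a];print(np.linalg.norm(v),np.degrees(np.arctan2(v[1],v[0])))
C=onz("top",T([(489,92),(738,70),(758,312),(511,332)]),.038);print("board",C,C.mean(0))
for a,b in((0,1),(3,2),(3,0),(2,1)):
    v=C[b]-C[a];print(np.linalg.norm(v),np.degrees(np.arctan2(v[1],v[0])))
print("base side",onz("side",S([(15,450),(150,108),(660,122),(632,480)]),.012))
print("board side",onz("side",S([(225,47),(545,60),(525,232),(165,220)]),.038))
print("paddle",onz("top",T([(40,395),(117,393),(119,445),(42,447),(79.5,420)]),.145))
print("tab tri",tri(T((455,383)),S((600,119))))
print("tab side z .152",onz("side",S([(565,90),(632,92)]),.152),onz("side",S([(600,120)]),.134))
print("tab top z .15",onz("top",T([(447,372),(466,370),(466,396),(447,398)]),.15))
E
```

```text
[[ 0.7441  0.1301  0.012 ]
 [ 0.7651 -0.2231  0.012 ]
 [ 0.4598 -0.2395  0.012 ]
 [ 0.4384  0.1114  0.012 ]]
0.3538297698454881 -86.59844184298925
0.3515640467331603 -86.51286241287556
0.306225677698355 3.4962422040370087
0.3057052153604522 3.07168244660494
board [[ 0.7159 -0.0563  0.038 ]
 [ 0.7302 -0.2565  0.038 ]
 [ 0.5349 -0.268   0.038 ]
 [ 0.5218 -0.0715  0.038 ]] [ 0.6257 -0.1631  0.038 ]
0.20071648624969565 -85.92190372214068
0.19696701015744061 -86.18199044757337
0.19473940592047545 4.471198671810666
0.1956438365136114 3.3707035983266698
base side [[ 0.7428  0.134   0.012 ]
 [ 0.7692 -0.2202  0.012 ]
 [ 0.4597 -0.2484  0.012 ]
 [ 0.4357  0.1155  0.012 ]]
board side [[ 0.7301 -0.257   0.038 ]
 [ 0.5332 -0.2691  0.038 ]
 [ 0.5158 -0.0671  0.038 ]
 [ 0.7135 -0.051   0.038 ]]
paddle [[0.4716 0.2714 0.145 ]
 [0.4723 0.2149 0.145 ]
 [0.4344 0.2133 0.145 ]
 [0.4337 0.2697 0.145 ]
 [0.453  0.2423 0.145 ]]
tab tri (array([ 0.4741, -0.0313,  0.132 ]), np.float64(0.005551287320685214))
tab side z .152 [[ 0.4887 -0.0232  0.152 ]
 [ 0.4544 -0.0261  0.152 ]] [[ 0.4708 -0.0266  0.134 ]]
tab top z .15 [[ 0.484  -0.0263  0.15  ]
 [ 0.4853 -0.04    0.15  ]
 [ 0.4665 -0.0398  0.15  ]
 [ 0.4652 -0.0261  0.15  ]]
```

Call:
{"fn": "servo_tool", "kwargs": {
  "moves": [
    [[-224,321,0],[0,0,1.107],0],
    [[-224,321,0],[0,0,1.107],0],
    [[-224,321,0],[0,0,1.107],0],
    [[-224,321,0],[0,0,1.107],0],
    [[-224,321,0],[0,0,1.107],0],
    [[-224,321,0],[0,0,1.107],0],
    [[-224,321,0],[0,0,1.107],0],
    [[-224,321,0],[0,0,1.107],0],
    [[-224,321,0],[0,0,1.107],0],
    [[-224,321,30],[0,0,1.107],0]
  ]
}}

```text
time_s: 1.1
tool_pos: [0.4548, 0.2417, 0.2252]
orientation: [-0.001, 1.0, 0.028, 0.002]
force: [1.2, 0.8, -0.8]
grip_width: 0.0003
```

```bash
cat >> h.py <<'E'
a=np.radians(3.4); ex=np.array([np.cos(a),np.sin(a)]); ey=np.array([-np.sin(a),np.cos(a)]); O=np.array([.6135,.0686])
def where():
    s=bot.state(); q=s["orientation"]; m=R.from_quat([q[1],q[2],q[3],q[0]]).as_matrix()
    d=s["tool_pos"][:2]-O
    print("t",s["time_s"],"TCP jig mm",np.round([d@ex*1e3,d@ey*1e3,s["tool_pos"][2]*1e3],1),"tool x deg",round(np.degrees(np.arctan2(m[1,0],m[0,0])),2),"z",np.round(m[:,2],3),"F",np.round(s["force"],1),"grip",round(s["grip_width"],4)); return s
E
python3 - <<'E'
from h import *
where(); np.set_printoptions(precision=4,suppress=True)
c=onz("side",S([(300,390)]),.012)[0];d=c[:2]-O;print("stop back jig",d@ex,d@ey)
cv2.imwrite("pics/s1.png",cv2.cvtColor(bot.camera("side"),cv2.COLOR_RGB2BGR)[80:340,120:480])
E
```

```text
t 1.1 TCP jig mm [-148.1  182.2  225.2] tool x deg 3.25 z [ 0.004  0.002 -1.   ] F [ 1.2  0.8 -0.8] grip 0.0003
stop back jig 9.831216165114221e-05 -0.0061753839688243025
```

View pics/s1.png

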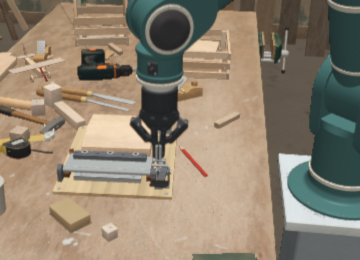

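The gripper is over the paddle. I'll press along the arc, starting with a short probe.

Call:
{"fn": "servo_tool", "kwargs": {
  "moves": [
    [[-2,0,20],[0,0,0],0],
    [[-2,0,40],[0,0,0],0],
    [[-2,0,50],[0,0,0],0],
    [[-2,-1,58],[0,0,0],0],
    [[-2,-3,68],[0,0,0],0]
  ]
}}

```text
time_s: 1.65
tool_pos: [0.45, 0.245, 0.152]
orientation: [0.0, 1.0, 0.03, -0.001]
force: [-3.4, 3.8, 15.2]
grip_width: 0.0
```

Call:
{"fn": "servo_tool", "kwargs": {
  "moves": [
    [[0,-4,12],[0,0,0],0],
    [[0,-8,24],[0,0,0],0],
    [[0,-11,36],[0,0,0],0],
    [[0,-14,48],[0,0,0],0],
    [[0,-16,60],[0,0,0],0],
    [[0,-17,70],[0,0,0],0],
    [[0,-18,80],[0,0,0],0],
    [[0,-18,86],[0,0,0],0],
    [[0,-18,90],[0,0,0],0],
    [[0,-18,92],[0,0,0],0]
  ]
}}

```text
time_s: 2.65
tool_pos: [0.4493, 0.2627, 0.0605]
orientation: [0.0, 1.0, 0.03, -0.001]
force: [-1.4, -2.8, 7.4]
grip_width: -0.0002
```

Run:
```python
from h import *
where()
cv2.imwrite("pics/s2.png",cv2.resize(cv2.cvtColor(bot.camera("side"),cv2.COLOR_RGB2BGR)[185:285,170:320],(780,520),interpolation=cv2.INTER_CUBIC))
```

```text
t 2.65 TCP jig mm [-152.4  203.5   60.5] tool x deg 3.38 z [-0.001 -0.001 -1.   ] F [-1.4 -2.8  7.4] grip -0.0002
```

View pics/s2.png

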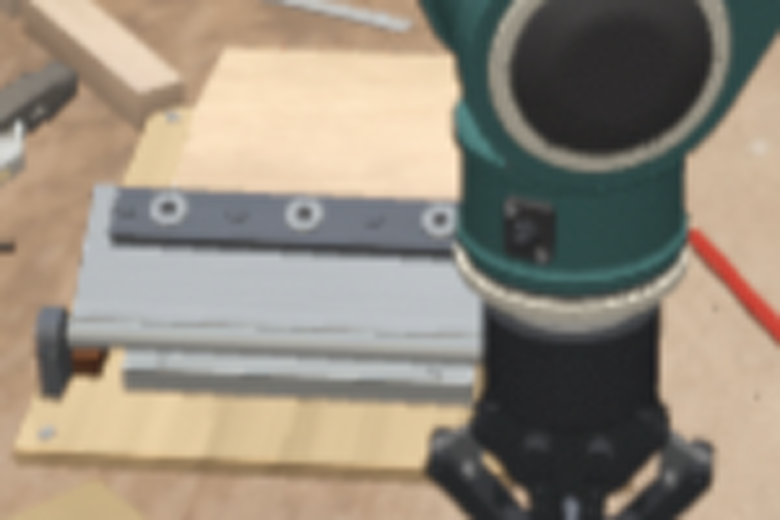

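The leaf has risen: its nose bar moved from row ~260 to ~215 in the crop. I'll press 4 mm more, then let the lever go and lift clear.

Call:
{"fn": "servo_tool", "kwargs": {
  "moves": [
    [[0,0,3],[0,0,0],0],
    [[0,0,4],[0,0,0],0],
    [[0,0,4],[0,0,0],0],
    [[0,0,-10],[0,0,0],0],
    [[0,0,-30],[0,0,0],0],
    [[0,0,-60],[0,0,0],0],
    [[0,0,-100],[0,0,0],0],
    [[0,0,-150],[0,0,0],0],
    [[0,0,-190],[0,0,0],0],
    [[0,0,-190],[0,0,0],0]
  ]
}}

```text
time_s: 3.7
tool_pos: [0.4513, 0.2642, 0.2563]
orientation: [-0.002, 1.0, 0.03, 0.003]
force: [0.4, 0.1, -0.1]
grip_width: 0.0001
```

Call:
{"fn": "servo_tool", "kwargs": {
  "moves": [
    [[40,50,0],[0,0,0],30],
    [[70,100,0],[0,0,0],60],
    [[100,150,0],[0,0,0],85],
    [[130,200,0],[0,0,0],85],
    [[150,250,0],[0,0,0],85],
    [[150,300,0],[0,0,0],85],
    [[150,350,0],[0,0,0],85],
    [[150,400,0],[0,0,0],85],
    [[150,450,0],[0,0,0],85],
    [[150,500,0],[0,0,0],85]
  ]
}}

```text
time_s: 4.7
tool_pos: [0.628, -0.1879, 0.2558]
orientation: [-0.002, 1.0, 0.03, 0.003]
force: [1.2, 0.8, 0.7]
grip_width: 0.0852
```

Call:
{"fn": "servo_tool", "kwargs": {
  "moves": [
    [[0,50,0],[0,0,0],85],
    [[0,90,0],[0,0,0],85],
    [[0,90,0],[0,0,0],85],
    [[0,90,0],[0,0,0],85]
  ]
}}

```text
time_s: 5.1
tool_pos: [0.6332, -0.2785, 0.2554]
orientation: [-0.002, 1.0, 0.029, 0.003]
force: [1.2, 0.7, 1.4]
grip_width: 0.0854
```

Run:
```python
from h import *
where()
t=cv2.cvtColor(bot.camera("top"),cv2.COLOR_RGB2BGR)[100:235,140:360]
s=cv2.cvtColor(bot.camera("side"),cv2.COLOR_RGB2BGR)[185:285,170:320]
cv2.imwrite("pics/c3.png",np.vstack([cv2.resize(t,(480,295),interpolation=3),cv2.resize(s,(480,305),interpolation=3)]))
```

```text
t 5.1 TCP jig mm [  -0.9 -347.6  255.4] tool x deg 3.35 z [ 0.005  0.005 -1.   ] F [1.2 0.7 1.4] grip 0.0854
```

View pics/c3.png

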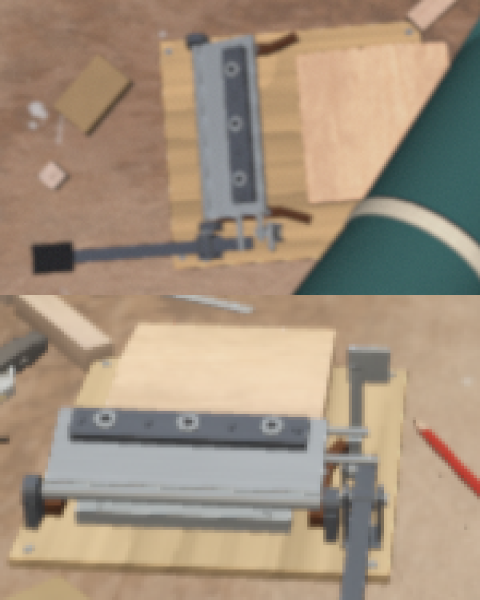

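The leaf hangs up and the catch is upright. The lever stays down, and the board still lies before the mouth. I'll move back behind the board and descend.

Call:
{"fn": "servo_tool", "kwargs": {
  "moves": [
    [[0,32,0],[0,0,0],85],
    [[0,32,40],[0,0,0],85],
    [[0,32,85],[0,0,0],85],
    [[0,32,130],[0,0,0],85],
    [[0,32,170],[0,0,0],85],
    [[0,32,200],[0,0,0],85],
    [[0,32,214],[0,0,0],85],
    [[0,32,219],[0,0,0],85],
    [[0,32,219],[0,0,0],85]
  ]
}}

```text
time_s: 6.1
tool_pos: [0.6377, -0.3067, 0.0371]
orientation: [-0.003, 1.0, 0.031, 0.003]
force: [-0.5, -0.1, 0.7]
grip_width: 0.0852
```

Run:
```python
from h import *
where()
```

```text
t 6.1 TCP jig mm [   1.9 -376.    37.1] tool x deg 3.56 z [ 0.006  0.005 -1.   ] F [-0.5 -0.1  0.7] grip 0.0852
```

Call:
{"fn": "servo_tool", "kwargs": {
  "moves": [
    [[-3,-12,0],[0,0,0],85],
    [[-3,-22,0],[0,0,0],85],
    [[-3,-30,0],[0,0,0],85],
    [[-3,-36,0],[0,0,0],85],
    [[-3,-42,0],[0,0,0],85],
    [[-3,-50,0],[0,0,0],85],
    [[-3,-58,0],[0,0,0],85],
    [[-3,-66,0],[0,0,0],85],
    [[-3,-74,0],[0,0,0],85],
    [[-3,-80,0],[0,0,0],85]
  ]
}}

```text
time_s: 7.1
tool_pos: [0.6298, -0.2273, 0.0379]
orientation: [-0.002, 1.0, 0.031, 0.004]
force: [1.1, -6.4, 3.0]
grip_width: 0.0852
```

Run:
```python
from h import *
where()
cv2.imwrite("pics/s4.png",cv2.resize(cv2.cvtColor(bot.camera("side"),cv2.COLOR_RGB2BGR)[145:285,160:320],(640,560),interpolation=cv2.INTER_CUBIC))
```

```text
t 7.1 TCP jig mm [  -1.3 -296.3   37.9] tool x deg 3.54 z [ 0.007  0.004 -1.   ] F [ 1.1 -6.4  3. ] grip 0.0852
```

View pics/s4.png

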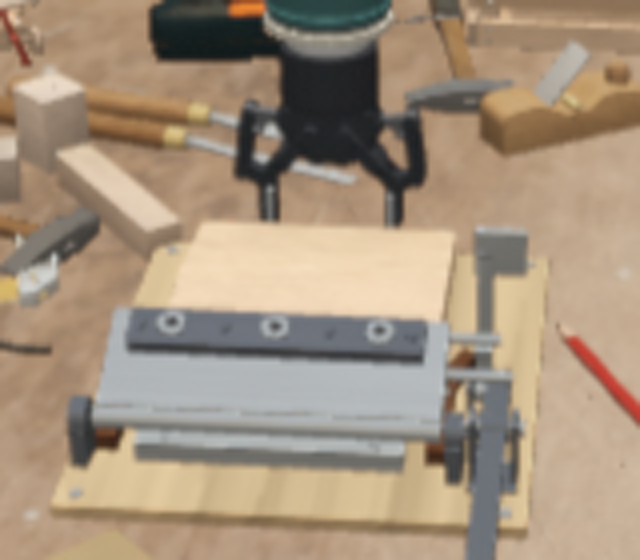

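The board is moving in squarely under the hanging leaf, with both fingers on its rear face (about cols 268 and 393, row 220). I'll keep pushing.

Call:
{"fn": "servo_tool", "kwargs": {
  "moves": [
    [[0,-7,0],[0,0,0],85],
    [[0,-14,0],[0,0,0],85],
    [[0,-21,0],[0,0,0],85],
    [[0,-28,0],[0,0,0],85],
    [[0,-34,0],[0,0,0],85],
    [[0,-39,0],[0,0,0],85],
    [[0,-44,0],[0,0,0],85],
    [[0,-48,0],[0,0,0],85],
    [[0,-52,0],[0,0,0],85],
    [[0,-54,0],[0,0,0],85]
  ]
}}

```text
time_s: 8.15
tool_pos: [0.6265, -0.1717, 0.038]
orientation: [-0.002, 0.999, 0.031, 0.004]
force: [0.3, -2.0, -2.2]
grip_width: 0.085
```

Run:
```python
from h import *
where()
```

```text
t 8.15 TCP jig mm [  -1.3 -240.7   38. ] tool x deg 3.6 z [ 0.007  0.005 -1.   ] F [ 0.3 -2.  -2.2] grip 0.085
```

Call:
{"fn": "servo_tool", "kwargs": {
  "moves": [
    [[0,-4,0],[0,0,0],85],
    [[0,-8,0],[0,0,0],85],
    [[0,-11,0],[0,0,0],85],
    [[0,-14,0],[0,0,0],85],
    [[0,-14,0],[0,0,0],85]
  ]
}}

```text
time_s: 8.65
tool_pos: [0.6257, -0.157, 0.038]
orientation: [-0.003, 0.999, 0.032, 0.003]
force: [-0.3, -0.6, -0.0]
grip_width: 0.0854
```

Run:
```python
from h import *
where()
```

```text
t 8.65 TCP jig mm [  -1.2 -225.9   38. ] tool x deg 3.64 z [ 0.007  0.006 -1.   ] F [-0.3 -0.6 -0. ] grip 0.0854
```

Call:
{"fn": "servo_tool", "kwargs": {
  "moves": [
    [[0,-3,0],[0,0,0],85],
    [[0,-6,0],[0,0,0],85],
    [[0,-8,0],[0,0,0],85],
    [[0,-10,0],[0,0,0],85]
  ]
}}

```text
time_s: 9.05
tool_pos: [0.6254, -0.1537, 0.0393]
orientation: [0.002, 1.0, 0.03, 0.005]
force: [4.4, -39.5, -0.6]
grip_width: 0.0851
```

Run:
```python
from h import *
where()
cv2.imwrite("pics/s5.png",cv2.resize(cv2.cvtColor(bot.camera("side"),cv2.COLOR_RGB2BGR)[145:285,160:320],(640,560),interpolation=cv2.INTER_CUBIC))
```

```text
t 9.05 TCP jig mm [  -1.3 -222.6   39.3] tool x deg 3.43 z [ 0.01  -0.003 -1.   ] F [  4.4 -39.5  -0.6] grip 0.0851
```

View pics/s5.png

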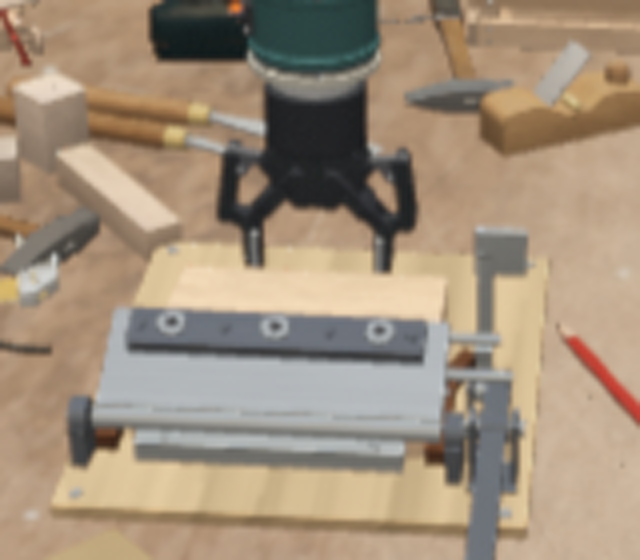

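The board is home: the push stalled at -39 N against the stop, the rear face is parallel and the leaf still hangs. I'll back off, rise and close the fingers.

Call:
{"fn": "servo_tool", "kwargs": {
  "moves": [
    [[0,15,0],[0,0,0],85],
    [[0,35,0],[0,0,0],85],
    [[0,40,-45],[0,0,0],85],
    [[0,40,-95],[0,0,0],60],
    [[0,40,-145],[0,0,0],30],
    [[0,40,-195],[0,0,0],0],
    [[0,40,-215],[0,0,0],0],
    [[0,40,-215],[0,0,0],0],
    [[0,40,-215],[0,0,0],0]
  ]
}}

```text
time_s: 10.0
tool_pos: [0.6256, -0.1927, 0.2544]
orientation: [0.001, 1.0, 0.03, 0.005]
force: [0.9, -0.3, -0.9]
grip_width: 0.0
```

Run:
```python
from h import *
where()
```

```text
t 10.0 TCP jig mm [  -3.4 -261.5  254.4] tool x deg 3.44 z [ 0.011 -0.003 -1.   ] F [ 0.9 -0.3 -0.9] grip 0.0
```

Call:
{"fn": "servo_tool", "kwargs": {
  "moves": [
    [[-30,-40,0],[0,0,0],0],
    [[-60,-80,0],[0,0,0],0],
    [[-90,-120,0],[0,0,0],0],
    [[-120,-160,0],[0,0,0],0],
    [[-143,-200,0],[0,0,0],0],
    [[-143,-214,0],[0,0,0],0],
    [[-143,-214,0],[0,0,0],0],
    [[-143,-214,0],[0,0,0],0]
  ]
}}

```text
time_s: 10.8
tool_pos: [0.4698, 0.0121, 0.2516]
orientation: [0.002, 1.0, 0.03, 0.005]
force: [0.5, -0.6, 1.0]
grip_width: -0.0001
```

Call:
{"fn": "servo_tool", "kwargs": {
  "moves": [
    [[0,0,30],[0,0,0],0],
    [[0,0,60],[0,0,0],0],
    [[0,0,85],[0,0,0],0],
    [[0,0,100],[0,0,0],0],
    [[0,0,106],[0,0,0],0],
    [[0,0,106],[0,0,0],0]
  ]
}}

```text
time_s: 11.4
tool_pos: [0.4707, 0.0108, 0.145]
orientation: [0.002, 1.0, 0.029, 0.004]
force: [-0.3, 0.8, 0.6]
grip_width: 0.0002
```

Run:
```python
from h import *
where()
t=cv2.cvtColor(bot.camera("top"),cv2.COLOR_RGB2BGR)[100:235,140:360]
s=cv2.cvtColor(bot.camera("side"),cv2.COLOR_RGB2BGR)[185:285,170:320]
cv2.imwrite("pics/c6.png",np.vstack([cv2.resize(t,(450,276),interpolation=3),cv2.resize(s,(450,300),interpolation=3)]))
```

```text
t 11.4 TCP jig mm [-146.   -49.3  145. ] tool x deg 3.38 z [ 0.008 -0.004 -1.   ] F [-0.3  0.8  0.6] grip 0.0002
```

View pics/c6.png

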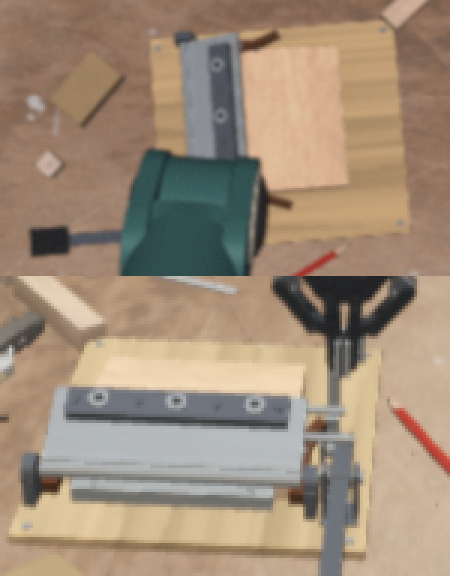

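The board sits home under the hanging leaf, and the closed fingers stand just in front of the tab. Now I'll push the tab.

Call:
{"fn": "servo_tool", "kwargs": {
  "moves": [
    [[0,12,0],[0,0,0],0],
    [[0,22,0],[0,0,0],0],
    [[0,30,0],[0,0,0],0],
    [[0,38,0],[0,0,0],0],
    [[0,46,0],[0,0,0],0],
    [[0,52,0],[0,0,0],0],
    [[0,57,0],[0,0,0],0],
    [[0,61,0],[0,0,0],0],
    [[0,61,0],[0,0,0],0]
  ]
}}

```text
time_s: 12.4
tool_pos: [0.4749, -0.0502, 0.1464]
orientation: [0.002, 1.0, 0.029, 0.005]
force: [-0.2, -0.0, 1.3]
grip_width: 0.0002
```

Run:
```python
from h import *
where()
s=cv2.cvtColor(bot.camera("side"),cv2.COLOR_RGB2BGR)[185:285,170:320]
cv2.imwrite("pics/c7.png",cv2.resize(s,(600,400),interpolation=3))
```

```text
t 12.4 TCP jig mm [-145.4 -110.4  146.4] tool x deg 3.37 z [ 0.01  -0.003 -1.   ] F [-0.2 -0.   1.3] grip 0.0002
```

View pics/c7.png

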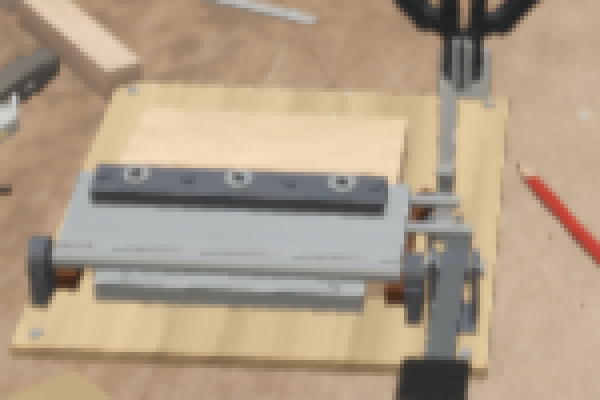

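The leaf seems to be coming down: the paddle has risen into view. I'll wait, then retract.

Call:
{"fn": "servo_tool", "kwargs": {
  "moves": [
    [[0,2,0],[0,0,0],0],
    [[0,2,0],[0,0,0],0],
    [[0,2,0],[0,0,0],0],
    [[0,2,0],[0,0,0],0],
    [[0,2,0],[0,0,0],0]
  ]
}}

```text
time_s: 12.95
tool_pos: [0.475, -0.0518, 0.1464]
orientation: [0.002, 1.0, 0.03, 0.005]
force: [0.7, 0.8, 1.2]
grip_width: -0.0003
```

Run:
```python
from h import *
where()
s=cv2.cvtColor(bot.camera("side"),cv2.COLOR_RGB2BGR)[185:305,170:320]
cv2.imwrite("pics/c8.png",cv2.resize(s,(600,480),interpolation=3))
```

```text
t 12.95 TCP jig mm [-145.4 -112.   146.4] tool x deg 3.4 z [ 0.01  -0.003 -1.   ] F [0.7 0.8 1.2] grip -0.0003
```

View pics/c8.png

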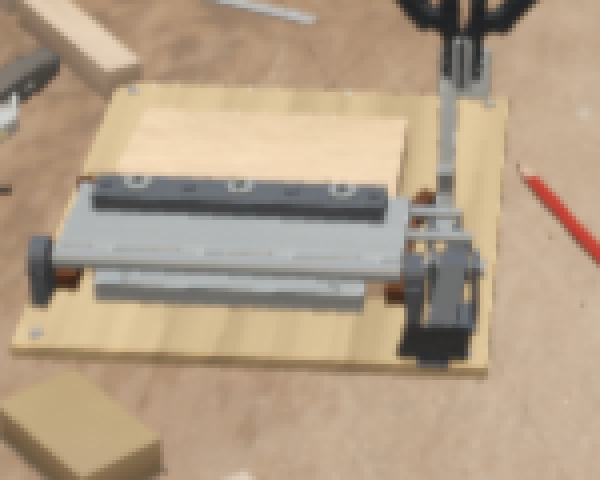

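The leaf has come down onto the board and the paddle is back up near (435,340). I'll back off and lift away.

Call:
{"fn": "servo_tool", "kwargs": {
  "moves": [
    [[0,-10,0],[0,0,0],0],
    [[0,-25,0],[0,0,0],0],
    [[0,-45,0],[0,0,0],0],
    [[0,-60,-20],[0,0,0],0],
    [[0,-60,-60],[0,0,0],0],
    [[0,-60,-110],[0,0,0],0],
    [[-40,-100,-120],[0,0,0],0],
    [[-40,-150,-120],[0,0,0],0],
    [[-40,-200,-120],[0,0,0],0],
    [[-40,-250,-120],[0,0,0],0]
  ]
}}

```text
time_s: 14.0
tool_pos: [0.4184, 0.1929, 0.2656]
orientation: [0.001, 1.0, 0.03, 0.005]
force: [0.9, -0.7, -0.5]
grip_width: -0.0002
```

Call:
{"fn": "servo_tool", "kwargs": {
  "moves": [
    [[-50,-50,0],[0,0,0],0],
    [[-90,-100,0],[0,0,0],0],
    [[-120,-150,0],[0,0,0],0],
    [[-120,-180,0],[0,0,0],0],
    [[-120,-180,0],[0,0,0],0],
    [[-120,-180,0],[0,0,0],0]
  ]
}}

```text
time_s: 14.6
tool_pos: [0.2855, 0.3683, 0.2636]
orientation: [0.001, 0.999, 0.032, 0.005]
force: [0.5, -0.9, -1.1]
grip_width: -0.0001
```

Run:
```python
from h import *
where(); np.set_printoptions(precision=4,suppress=True)
t=cv2.cvtColor(bot.camera("top"),cv2.COLOR_RGB2BGR);s=cv2.cvtColor(bot.camera("side"),cv2.COLOR_RGB2BGR)
cv2.imwrite("pics/fs.png",s);cv2.imwrite("pics/ft.png",t)
s0=cv2.imread("pics/side0.png"); s5=cv2.resize(cv2.imread("pics/s5.png"),(160,140),interpolation=cv2.INTER_AREA)
for n,im,oy,ox in(("start",s0,0,0),("hang",s5,145,160),("final",s,0,0)):
    g=im[215-oy:250-oy,205-ox:260-ox].mean((1,2)); print(n,g.round().astype(int))
# board & change outside the jig (bystanders)
t0=cv2.imread("pics/top0.png")
d=cv2.absdiff(t,t0).max(2)>45
print("changed top px by boxes",{k:int(d[y0:y1,x0:x1].sum()) for k,(x0,y0,x1,y1) in dict(sanding=(165,120,205,163),block=(155,172,175,190),pencil=(255,220,310,255),plane=(400,180,455,235),stick=(350,248,395,282)).items()})
b=cv2.inRange(cv2.cvtColor(t,cv2.COLOR_BGR2HSV),(5,40,165),(22,130,255))[100:235,220:345]
n,l,st,c=cv2.connectedComponentsWithStats(b);i=1+st[1:,4].argmax();print(st[i])
r=cv2.minAreaRect(np.argwhere(l==i)[:,::-1].astype(np.float32)+[220,100]);q=cv2.boxPoints(r);print(r)
P=onz("top",q,.038)[:,:2]-O;print(np.c_[P@ex,P@ey])
```

```text
t 14.6 TCP jig mm [-309.7  318.7  263.6] tool x deg 3.7 z [ 0.011 -0.002 -1.   ] F [ 0.5 -0.9 -1.1] grip -0.0001
start [212 210 209 208 208 209 208 207 206 206 206 202 185 161 147 141 134 128
 122 120 113  98  82  74  87 121 159 179 182 182 182 182 182 180 179]
hang [207 207 208 209 210 212 211 195 164 136 127 125 123 125 122 116 103  83
  80 113 156 179 184 184 185 184 184 183 183 184 184 183 177 173 173]
final [210 210 211 212 213 215 217 217 217 219 218 217 217 212 189 155 131 125
 121 114  96  78  73  94 136 171 185 186 186 186 186 186 185 183 180]
changed top px by boxes {'sanding': 0, 'block': 0, 'pencil': 0, 'plane': 0, 'stick': 0}
[  40   10   77   84 5184]Traceback (most recent call last):
  File "<stdin>", line 14, in <module>
cv2.error: OpenCV(4.12.0) /io/opencv/modules/imgproc/src/convhull.cpp:143: error: (-215:Assertion failed) total >= 0 && (depth == CV_32F || depth == CV_32S) in function 'convexHull'
```

Run:
```python
from h import *
g=cv2.imread("pics/ft.png").astype(float).sum(2)
g=cv2.GaussianBlur(g,(3,3),0); pts=[]
for y in range(128,182,3):
    r=np.diff(g[y,295:320]); i=int(np.argmin(r)); pts.append((295.5+i,y))
pts=np.array(pts); print(pts[:,0])
P=onz("top",pts,.038)[:,:2]-O; X,Y=P@ex,P@ey; k=np.polyfit(X,Y,1); print("rear edge y at x=0",k[1],"slope rad",k[0])
p=onz("top",T([(738,70),(758,312)]),.038)[:,:2]-O; print("start rear y",p@ey)
```

```text
[304.5 304.5 304.5 304.5 305.5 306.5 305.5 305.5 306.5 307.5 306.5 307.5
 307.5 308.5 308.5 307.5 307.5 309.5]
rear edge y at x=0 -0.21334728901703376 slope rad 0.012750207208453608
start rear y [-0.331475   -0.33137496]
```

Run:
```python
from station import bot
print(bot.sign_off())
```

```text
the job is handed in; nothing more can be done
None
```

The board is set in the jig and the leaf is down on it, and I handed the job in at about 14.7 s. No verdict is reported at hand-in.

I pressed the lever until the leaf rose past the catch and let it go, so the leaf hung there. I then pushed the board in with the open fingertips until it stalled at about 39 N on the stop. Finally I pushed the tab until the leaf was freed, then backed the arm clear.

**Last checks:**
- **Leaf:** angle about 0.11 rad, estimated from image rows; flat on the board is 0.10.
- **Board:** rear edge at jig y −213 mm, about 2 mm from where the push stalled. Its slope was about 0.013 rad, which is within pixel noise and under the 0.03 limit.
- **Other things on the bench:** no changed pixels around the five other things in the top view.

**Less certain:**
- **Force:** during the tab push the force read about 0 at the end of the stroke, where 5 to 15 N was expected. The pictures still showed the tab displaced and the leaf coming down.
- **Measuring script:** my first board-rectangle fit crashed on a data-type error, so I used an edge fit instead.
- **Leaf's pressure on the board:** I had no way to measure this force.

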